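# Sort sealed cream jars by weight

### The job

Three sealed jars that look exactly alike lean in the sloping bamboo rack; some are full and some are empty, and only lifting them tells which. Lift each one to feel its weight, then stand every full (heavy) jar upright in the oblong steel tray and every empty (light) jar upright in the round steel tray. Hold each jar upright as you set it down, do not drop it, and leave the other things on the desk where they are.

Things in the scene. Friction and masses are not known exactly. Their poses are not given: they have to be found in the camera images.
- jar_1_centre (a point): Centre (half-way up, on the axis) of sealed jar 1: cylinder 48 mm in diameter, 84 mm tall, smooth sides; white lower part 50 mm high, pale metal cap above (same diameter, does not come off). Its z axis runs from base to cap. It starts in the rack, leaning 28 degrees. The jars look alike; which of them are full changes every time.
- jar_2_centre (a point): Centre (half-way up, on the axis) of sealed jar 2: cylinder 48 mm in diameter, 84 mm tall, smooth sides; white lower part 50 mm high, pale metal cap above (same diameter, does not come off). Its z axis runs from base to cap. It starts in the rack, leaning 28 degrees. The jars look alike; which of them are full changes every time.
- jar_3_centre (a point): Centre (half-way up, on the axis) of sealed jar 3: cylinder 48 mm in diameter, 84 mm tall, smooth sides; white lower part 50 mm high, pale metal cap above (same diameter, does not come off). Its z axis runs from base to cap. It starts in the rack, leaning 28 degrees. The jars look alike; which of them are full changes every time.
- jar_1: Jar 1 itself: origin at the centre of its underside, z axis from base to cap. A full jar weighs about 280 to 380 g, an empty one about 85 to 115 g; the contents cannot be seen and may shift by a few mm inside.
- jar_2: Jar 2 itself: origin at the centre of its underside, z axis from base to cap. A full jar weighs about 280 to 380 g, an empty one about 85 to 115 g; the contents cannot be seen and may shift by a few mm inside.
- jar_3: Jar 3 itself: origin at the centre of its underside, z axis from base to cap. A full jar weighs about 280 to 380 g, an empty one about 85 to 115 g; the contents cannot be seen and may shift by a few mm inside.
- rack: Fixed bamboo rack, 240 mm along its y, 70 mm high; origin on the desk under its middle, -x side toward the robot. Three jars 80 mm apart along its y lean 28 degrees in it, caps toward its -x. A lip in front and blocks between (up to 30 mm up the jar) hold each jar's foot; the upper 54 mm are free all round (32 mm between jars). A jar comes out along its own leaning axis.
- oblong_tray: Fixed shallow rectangular steel tray, 110 mm along its x, 160 mm along its y, rim 16 mm high, walls and floor 3 mm thick; origin at the centre of its underside on the desk. For the full jars. It may stand at either tray place, left or right.
- round_tray: Fixed shallow round steel tray, 140 mm across the rim (132 mm at the foot), rim 16 mm high, walls and floor 3 mm thick; origin at the centre of its underside on the desk. For the empty jars.
- polish_centre (a point): Centre of a bystander: nail-polish bottle, 26 x 26 x 76 mm, standing in front of the rack. Leave alone.
- spare_knob_centre (a point): Centre of a bystander: small round knob, 23 mm across, 19 mm high, on the desk between the two trays. Leave alone.
- strap_roll_centre (a point): Centre of a bystander: black rolled strap, 43 mm across, 38 mm high, on the desk in front of the rack. Leave alone.

How it is judged (in metres and radians):
At the end, for the whole second after the job is handed in: Every jar has been released and is at rest, standing upright (within 0.1 rad) on the floor of a tray: the full ones (pressing on the tray with more than 2 N) inside the oblong tray, the empty ones (less than 2 N) inside the round tray, wholly within the rim (((x of jar_1_centre in the frame of oblong_tray between -0.036 and 0.036 m and y of jar_1_centre in the frame of oblong_tray between -0.061 and 0.061 m and contact force between jar_1 and oblong_tray above 2 N) or (horizontal distance between jar_1_centre and round_tray below 0.052 m and contact force between jar_1 and round_tray between 0.3 and 2 N)) and angle between each of jar_1_centre, jar_2_centre, jar_3_centre's own z axis and vertical below 0.1 rad and height (world z) of jar_1_centre between 0.04 and 0.05 m and linear speed of each of jar_1, jar_2, jar_3 below 0.02 m/s and contact force between each of jar_1, jar_2, jar_3 and the fingers below 0.05 N and ((x of jar_2_centre in the frame of oblong_tray between -0.036 and 0.036 m and y of jar_2_centre in the frame of oblong_tray between -0.061 and 0.061 m and contact force between jar_2 and oblong_tray above 2 N) or (horizontal distance between jar_2_centre and round_tray below 0.052 m and contact force between jar_2 and round_tray between 0.3 and 2 N)) and height (world z) of jar_2_centre between 0.04 and 0.05 m and ((x of jar_3_centre in the frame of oblong_tray between -0.036 and 0.036 m and y of jar_3_centre in the frame of oblong_tray between -0.061 and 0.061 m and contact force between jar_3 and oblong_tray above 2 N) or (horizontal distance between jar_3_centre and round_tray below 0.052 m and contact force between jar_3 and round_tray between 0.3 and 2 N)) and height (world z) of jar_3_centre between 0.04 and 0.05 m); the robot touches nothing.
It fails at once if a jar falls free for more than about 25 mm (it is dropped or thrown) ((contact force between jar_1 and the fingers below 0.02 N and linear speed of jar_1 above 0.7 m/s) or (contact force between jar_2 and the fingers below 0.02 N and linear speed of jar_2 above 0.7 m/s) or (contact force between jar_3 and the fingers below 0.02 N and linear speed of jar_3 above 0.7 m/s)).
It fails at once if a jar is set on a tray leaning more than 0.3 rad, or tips over there ((contact force between jar_1 and oblong_tray above 0.3 N and angle between jar_1_centre's own z axis and vertical above 0.3 rad) or (contact force between jar_1 and round_tray above 0.3 N and angle between jar_1_centre's own z axis and vertical above 0.3 rad) or (contact force between jar_2 and oblong_tray above 0.3 N and angle between jar_2_centre's own z axis and vertical above 0.3 rad) or (contact force between jar_2 and round_tray above 0.3 N and angle between jar_2_centre's own z axis and vertical above 0.3 rad) or (contact force between jar_3 and oblong_tray above 0.3 N and angle between jar_3_centre's own z axis and vertical above 0.3 rad) or (contact force between jar_3 and round_tray above 0.3 N and angle between jar_3_centre's own z axis and vertical above 0.3 rad)).
It fails at once if the nail-polish bottle, the small knob or the strap roll is pushed more than 25 mm (distance of any of polish_centre, spare_knob_centre, strap_roll_centre from where it was at the start of the episode above 0.025 m).
It also fails if it takes over 72 s, if anything falls off the work surface, if the arm or the gripper's body presses on something with over 40 N, if the wrist force passes 120 N, or if a joint passes its speed limit or range.

### The arm

A 6-joint arm with a two-finger parallel gripper is mounted at the origin on the work surface; the furniture and walls round the work are solid. World frame = base frame: x ahead of the robot, y to its left, z up, the work surface at z = 0. Lengths are in mm, angles in rad, forces in N, time in s.
With the tool pointing down it reaches from about 300 to 1000 mm from the base axis. Payload 5.1 kg.
Tool frame: the origin (TCP) lies midway between the tips of the shut fingers; the grasp point (between the pads) lies 19 mm behind it; x points along the fingers, y is the direction in which the jaws open and shut, and the axes are right-handed (so a half turn about x gives the same grasp; the last joint's range is limited). The gripper opens to 95 mm and grips with 3 to 60 N. Pads are 20 mm wide; open, the fingers measure 119 mm over their backs; the gripper's body (75 mm by 180 mm) begins 59 mm behind the grasp point.
Start: joints at [1.243, 0.124, 1.65, -0, 1.367, -0.083], TCP at [157.558, 630.603, 214.656] pointing down, gripper open.
Joint ranges: [-2.61, 2.61], [-1.02, 2.33], [0.03, 2.71], [-1.35, 4.49], [0.32, 2.68], [-2.91, 2.91]. Speed limits (rad/s): [2.57, 2.57, 3.14, 3.14, 3.14, 3.14].

### API

Orientations are given as a unit quaternion [x, y, z, w].
In Python, from plant import arm, capture, camera_params, hand_in gives the robot as it stands.
- The arm moves only by the shell command python3 -m handwheel 'ROWS' [FORCE]. ROWS is JSON, a list of rows, each a list of 3 entries, a list of its own where there are three numbers: the shift along the world's x, y, z in mm, then the turn, a rotation vector about the world's x, y, z in degrees, then the closure, from 0 (fully open) to 1 (shut). In form: [[[dx, dy, dz], [rx, ry, rz], gripper], ...]. A call has 1 to 8 rows; each row shifts and turns the commanded pose from where the row before left it; what a row does not reach is not made up. A row lasts 1/10 s, in which the tool goes at most 50 mm and 8.59 degrees, less where a joint would pass 70% of its speed; a pose out of reach is approached as far as the arm can. A call with a gripper value outside its range is refused whole. The fingers move at their own pace and stop on an object; FORCE is the grip in N (left out, the last holds). Time passes only in rows, so rows that do not move let the fingers close. It gives the time, the measured TCP pose, the force and the opening at its end, in the units of the state.
- arm.state(): the state, without advancing time (a new reading comes with each control period).
- capture(name): name is "side" or "top" or "wrist"; returns (picture, depth): 400x640x3 uint8, red, green, blue; 400x640 float32, mm along the optical axis (not along the pixel's ray), 0 where there is no reading.
- camera_params(name): a dict with "K" (3x3 intrinsics, pixels), "dist" ([k1, k2, p1, p2, k3] as OpenCV has them; the pictures are not rectified), "R" (3x3) and "t" (3): a world point X has camera coordinates R X + t; the wrist camera has in their place "T_tool_cam" (4x4, takes a point from camera to tool coordinates, whose origin is the TCP and whose axes are the tool frame's). Camera axes: x right, y down, z forward; pixel columns grow to the right and rows downward; lengths in mm; the calibration is good to about 2 mm. A picture is of the moment at which its call begins: read the wrist's pose just before it. camera_params takes no time and is no camera call.
- hand_in(): hands the job in, once; it reports no verdict.
The state is a dict: "time": time; "joint_positions": joint angles; "dq": joint speeds; "effort": joint torques, N m; "position": TCP position; "ee_rot": TCP orientation; "force": force on the tool from outside, world axes, zero at the start; "torque": the same for the moment, N m; "gripper_width": opening from 0.0 (shut) to 1.0 (fully open).
Only numpy, scipy, OpenCV 4.12 (cv2) and the standard library are available. Lean on these libraries where they do the work, as an engineer would, in place of code of your own. Each camera call takes 0.05 s, during which the arm holds its last target.

## Working session

There is one attempt and no reset: what is moved stays moved. The work goes in short steps, Python scripts to look and compute and a shell command to move; the robot and the scene stay as the last step left them, time stands still between calls to the robot, and variables do not carry over. Pictures are saved under pics/ and viewed, and the job is handed in when it is done.

```bash
mkdir -p pics; ls
python3 - <<'E'
from plant import arm,capture,camera_params
import cv2,numpy as np
s=arm.state();print(s)
for n in["side","top","wrist"]:
    p,d=capture(n);cv2.imwrite(f"pics/{n}0.png",p[:,:,::-1]);np.save(f"{n}0.npy",d)
    c=camera_params(n);print(n,c)
E
```

```text
pics
{'time': 0.0, 'joint_positions': array([ 1.24343269e+00,  1.24536772e-01,  1.65168315e+00, -2.37163247e-05,
        1.36750591e+00, -8.25921467e-02]), 'dq': array([ 0.00168662, -0.00165643,  0.00074741, -0.00190779, -0.0001969 ,
        0.00113089]), 'effort': array([ 1.03431004e-03, -4.17600524e+01, -3.59931171e+01,  7.73345539e-02,
        4.91369690e-02, -1.75432401e-04]), 'position': array([157.33687882, 629.99796462, 213.36116053]), 'ee_rot': array([ 0.0855821 ,  0.70196305, -0.08706225,  0.7016721 ]), 'force': array([-0.2594605 ,  0.4538732 , -0.13895368]), 'torque': array([-0.01744594, -0.03614966,  0.05030259]), 'gripper_width': 0.9985961113340636}
side {'K': array([[381.43523204,   0.        , 323.57764958],
       [  0.        , 381.43523204, 194.18078836],
       [  0.        ,   0.        ,   1.        ]]), 'dist': array([0.00360506, 0.        , 0.        , 0.        , 0.        ]), 'R': array([[ 0.0730858 ,  0.99732452, -0.00150624],
       [ 0.6990131 , -0.0523021 , -0.71319364],
       [-0.71136429,  0.05107145, -0.70096545]]), 't': array([-141.96289279, -276.2172
[... 384 characters left out ...]
296562, -0.00708121, -0.99652725]]), 't': array([ 121.60997325,  457.38443173, 1083.28987909])}
wrist {'K': array([[297.57491513,   0.        , 317.89174665],
       [  0.        , 297.57491513, 199.15633418],
       [  0.        ,   0.        ,   1.        ]]), 'dist': array([-0.03110367,  0.        ,  0.        ,  0.        ,  0.        ]), 'T_tool_cam': array([[ 1.13946002e-03, -2.36615844e-01,  9.71602616e-01,
        -1.69477335e+02],
       [ 9.99999324e-01,  4.29552303e-05, -1.16230169e-03,
         1.88755700e-01],
       [ 2.33283581e-04,  9.71603283e-01,  2.36615733e-01,
        -6.53478877e+01],
       [ 0.00000000e+00,  0.00000000e+00,  0.00000000e+00,
         1.00000000e+00]])}
```

View pics/top0.png

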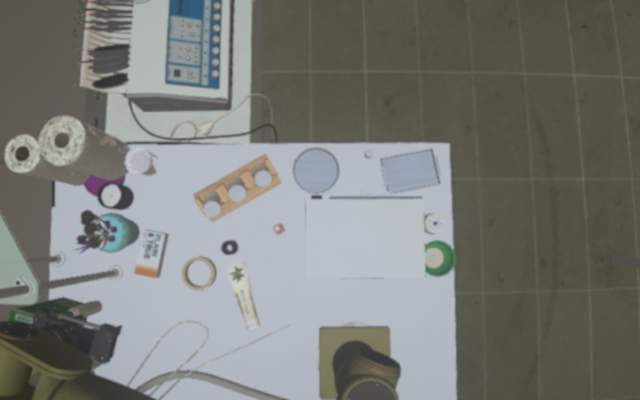

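View pics/side0.png

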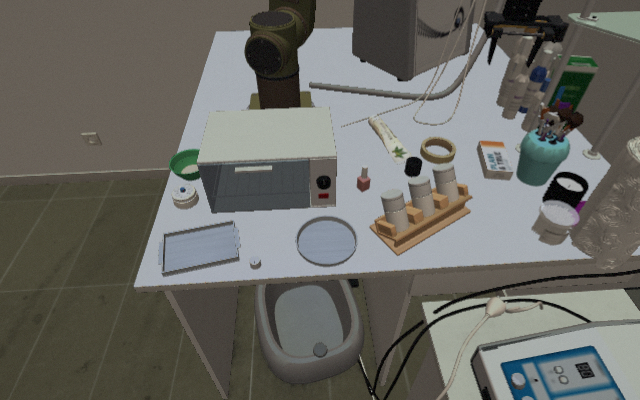

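View pics/wrist0.png

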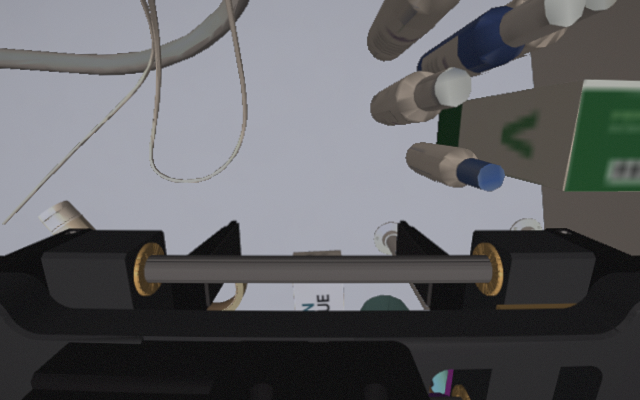

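```bash
cat > h.py <<'E'
import numpy as np,cv2
from plant import arm,capture,camera_params
def cloud(n,d):
    c=camera_params(n);v,u=np.mgrid[0:400,0:640]
    p=cv2.undistortPoints(np.stack([u,v],-1).reshape(-1,1,2).astype(float),c["K"],c["dist"]).reshape(400,640,2)
    P=np.dstack([p,np.ones((400,640))])*d[...,None]
    return (P-c["t"])@c["R"]
def proj(n,X):
    c=camera_params(n);r=cv2.Rodrigues(c["R"])[0]
    return cv2.projectPoints(np.asarray(X,float).reshape(-1,1,3),r,c["t"],c["K"],c["dist"])[0].reshape(-1,2)
E
python3 - <<'E'
from h import *
np.set_printoptions(suppress=True,precision=1)
t=cv2.imread("pics/top0.png");d=np.load("top0.npy");C=cloud("top",d)
s=cv2.imread("pics/side0.png");ds=np.load("side0.npy");S=cloud("side",ds)
print("top desk",C[240,190],"side desk",S[235,270], (d==0).mean(),(ds==0).mean())
for n,p in dict(j1=(210,208),j2=(236,190),j3=(263,177),round=(316,170),obl=(410,171),strap=(230,247),pol=(279,228),knob=(368,154),micro=(365,240)).items(): print(n,C[p[1],p[0]])
z=np.clip(C[...,2],0,150);cv2.imwrite("pics/topz.png",cv2.resize((z[130:290,150:470]/150*255).astype('uint8'),None,fx=2.5,fy=2.5,interpolation=0))
cv2.imwrite("pics/topc.png",cv2.resize(t[130:260,180:460],None,fx=2.85,fy=2.85,interpolation=2))
cv2.imwrite("pics/sidec.png",cv2.resize(s[130:280,150:490],None,fx=2.35,fy=2.35,interpolation=2))
E
```

```text
top desk [354.9 482.2  -1.7] side desk [529.4 -20.9   0.5] 0.00388671875 0.004046875
j1 [441.3 393.9 109.8]
j2 [489.  323.7 113. ]
j3 [524.5 252.1 107. ]
round [561.2 107.1  -0.3]
obl [ 556.  -174.5    4.3]
strap [333.8 362.8  -2.3]
pol [387.4 211.5  75.7]
knob [605.3 -47.1  17. ]
micro [353.9 -11.2 169.6]
```

View pics/topc.png

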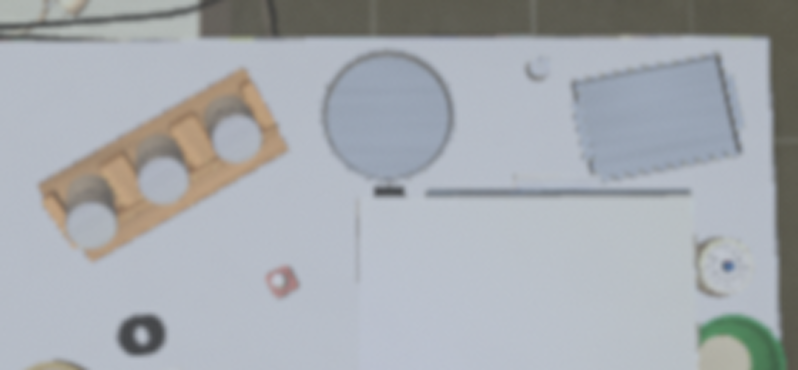

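View pics/sidec.png

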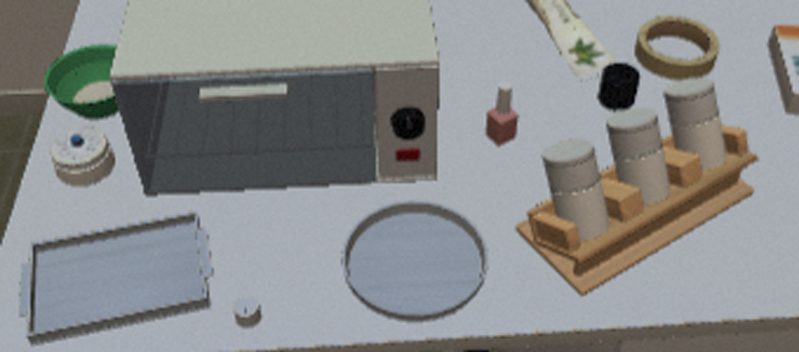

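View pics/topz.png

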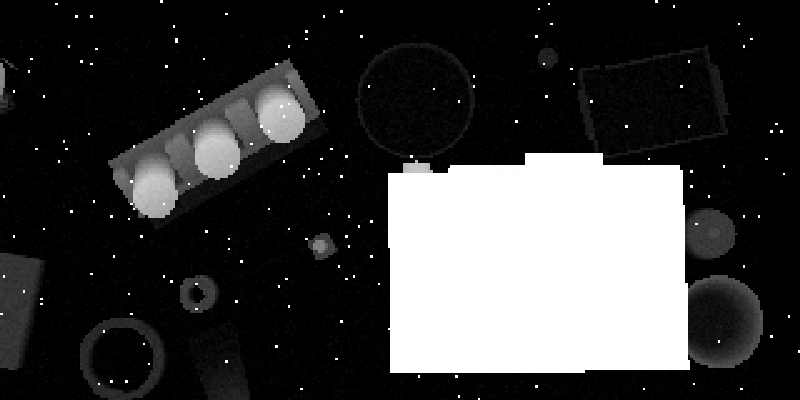

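```bash
cat > m.py <<'E'
from h import *
np.set_printoptions(suppress=True,precision=3)
def run(C,approx,ya,tag):
    ca,sa=np.cos(ya),np.sin(ya);rx=np.array([ca,sa,0]);ry=np.array([-sa,ca,0]);a=np.cos(np.radians(28))*np.array([0,0,1])-np.sin(np.radians(28))*rx
    e=np.cross(ry,a); out=[]
    for p in approx:
        Q=C.reshape(-1,3);Q=Q[np.linalg.norm(Q-p,axis=1)<60]
        h=Q@a; hs=np.sort(h[np.linalg.norm(np.c_[(Q-p)@e,(Q-p)@ry],axis=1)<15]);h0=np.median(hs[int(.3*len(hs)):])
        T=Q[abs(h-h0)<4];uv=np.c_[T@e,T@ry]
        # normal
        c0=np.median(uv,0);T2=T[np.linalg.norm(uv-c0,axis=1)<26];uv2=np.c_[T2@e,T2@ry]
        n=np.linalg.svd(T2-T2.mean(0),full_matrices=False)[2][2];n*=np.sign(n[2])
        (cx,cy),r=cv2.minEnclosingCircle(uv2.astype(np.float32))
        m=uv2.mean(0)
        X=m[0]*e+m[1]*ry+h0*a
        X2=cx*e+cy*ry+h0*a
        out.append(X);print(tag,"top centre",X,X2,"r",r,"n",len(T2),"normal",n,"lean",np.degrees(np.arccos(n[2])))
    return np.array(out),a,rx,ry
if __name__=="__main__":
    C=cloud("top",np.load("top0.npy"));S=cloud("side",np.load("side0.npy"))
    ap=np.array([[441,394,108],[489,324,108],[525,252,107.]])
    ya=np.radians(30)
    for it in range(2):
        o,a,rx,ry=run(C,ap,ya,"top"); os_,*_=run(S,o,ya,"side")
        for q in(o,os_):
            dv=q[0]-q[2];print("yaw",np.degrees(np.arctan2(-dv[0],dv[1])),np.linalg.norm(dv))
        dv=(o[0]-o[2]+os_[0]-os_[2]);ya=np.arctan2(-dv[0],dv[1])
    # rack outline yaw
    m=(cv2.inRange(cv2.cvtColor(cv2.imread("pics/top0.png"),cv2.COLOR_BGR2HSV),(5,60,60),(25,255,255))>0)
    m[:, :185]=0;m[:,290:]=0;m[:150]=0;m[225:]=0
    P=C[m];print("rack pts",len(P));r=cv2.minAreaRect(P[:,:2].astype(np.float32));print(r)
    print(np.median(P[:,2]),P[:,2].max())
E
python3 m.py
```

```text
top top centre [440.865 390.008 108.99 ] [440.153 388.99  108.391] r 24.032962799072266 n 218 normal [-0.417 -0.258  0.871] lean 29.40485744984517
top top centre [482.245 322.319 109.088] [481.587 322.137 108.736] r 24.050146102905273 n 226 normal [-0.418 -0.227  0.88 ] lean 28.379682258266573
top top centre [521.178 252.986 108.842] [521.083 252.473 108.662] r 23.813737869262695 n 221 normal [-0.408 -0.232  0.883] lean 27.984209428211713
side top centre [446.382 387.223 110.414] [443.455 387.992 109.271] r 23.699541091918945 n 130 normal [-0.393 -0.238  0.888] lean 27.346463207808227
side top centre [487.167 319.56  110.127] [484.539 320.551 109.18 ] r 24.198644638061523 n 160 normal [-0.368 -0.245  0.897] lean 26.249704958925186
side top centre [526.634 250.383 110.634] [523.861 251.493 109.652] r 24.23311996459961 n 163 normal [-0.378 -0.232  0.896] lean 26.31963065372169
yaw 30.375886074572442 158.82442163801062
yaw 30.390082455257414 158.63691143562224
top top centre [440.874 390.01  108.974] [440.166 388.985 108.373] r 24.032541275024414 n 218 normal [-0.417 -0.258  0.871] lean
[... 296 characters left out ...]
7.974850820578535
side top centre [446.381 387.219 110.42 ] [443.454 387.985 109.283] r 23.700191497802734 n 130 normal [-0.393 -0.238  0.888] lean 27.346463207808227
side top centre [487.18  319.566 110.101] [484.552 320.554 109.162] r 24.200443267822266 n 160 normal [-0.368 -0.245  0.897] lean 26.249704958925186
side top centre [526.625 250.245 110.592] [523.818 251.461 109.631] r 24.232786178588867 n 164 normal [-0.378 -0.235  0.895] lean 26.452869513747768
yaw 30.36910348495596 158.81964941229987
yaw 30.363178742839285 158.7484108381546
rack pts 1367
((426.57928466796875, 291.77349853515625), (265.6951904296875, 235.62051391601562), 29.127416610717773)
46.36520692041856 1116.710857272353
```

```bash
cat > tr.py <<'E'
from h import *
np.set_printoptions(suppress=True,precision=2)
for n in("top","side"):
    I=cv2.imread(f"pics/{n}0.png");C=cloud(n,np.load(f"{n}0.npy"))
    hsv=cv2.cvtColor(I,cv2.COLOR_BGR2HSV)
    for nm,c in(("round",(560,107)),("obl",(556,-174))):
        m=(np.linalg.norm(C[...,:2]-c,axis=2)<115)&(abs(C[...,2])<30)
        px=np.argwhere(m); 
        rim=m&(C[...,2]>8)&(C[...,2]<25)
        P=C[rim]; 
        print(n,nm,len(P),"rim minrect",cv2.minAreaRect(P[:,:2].astype(np.float32)),"circ",cv2.minEnclosingCircle(P[:,:2].astype(np.float32)))
        b=cv2.bilateralFilter(hsv,5,20,5)
    for nm,p in(("floor r",(316,170) if n=="top" else (326,240)),("floor o",(410,171)if n=="top" else (200,245)),("desk",(340,200) if n=="top" else (270,225))):print(nm,hsv[p[1],p[0]],C[p[1],p[0]])
E
python3 tr.py
```

```text
top round 247 rim minrect ((565.3462524414062, 121.65868377685547), (165.9851531982422, 138.0337677001953), 69.60865783691406) circ ((553.4509887695312, 129.5016632080078), 91.45713806152344)
top obl 338 rim minrect ((556.769287109375, -173.8918914794922), (110.04905700683594, 174.14984130859375), 10.657771110534668) circ ((556.127685546875, -173.8505859375), 95.2811508178711)
floor r [108  37 180] [561.2  107.09  -0.3 ]
floor o [108  38 181] [ 556.02 -174.49    4.3 ]
desk [107  18 197] [454.6   50.36 172.12]
side round 596 rim minrect ((539.6607055664062, 102.55242919921875), (186.64817810058594, 167.02113342285156), 51.277809143066406) circ ((532.0990600585938, 118.8642807006836), 101.36188507080078)
side obl 795 rim minrect ((539.0181274414062, -178.0150604248047), (150.685302734375, 174.57594299316406), 10.884238243103027) circ ((543.2194213867188, -175.8073272705078), 105.79106903076172)
floor r [109  37 166] [556.33 107.11   3.75]
floor o [107  38 166] [ 549.4  -177.02    3.66]
desk [106  18 182] [497.34 -21.95  -1.08]
```

```bash
cat > tr2.py <<'E'
from h import *
np.set_printoptions(suppress=True,precision=2)
for n,seeds in(("top",((316,170),(410,171))),("side",((326,240),(200,245)))):
    I=cv2.imread(f"pics/{n}0.png");c=camera_params(n)
    hsv=cv2.cvtColor(I,cv2.COLOR_BGR2HSV)
    m=cv2.inRange(hsv,(95,30,100),(120,70,210))
    m=cv2.morphologyEx(m,cv2.MORPH_OPEN,np.ones((3,3)))
    k,l=cv2.connectedComponents(m)
    for s in seeds:
        mm=l==l[s[1],s[0]]
        px=np.argwhere(mm)[:,::-1].astype(float)
        q=cv2.undistortPoints(px.reshape(-1,1,2),c["K"],c["dist"]).reshape(-1,2)
        r=np.c_[q,np.ones(len(q))]@c["R"];o=-c["R"].T@c["t"]
        X=o+r*((3-o[2])/r[:,2])[:,None]
        X=X[:,:2].astype(np.float32)
        print(n,s,len(X),"mean",X.mean(0),"rect",cv2.minAreaRect(X),"circ",cv2.minEnclosingCircle(X))
    if n=="top":
        C=cloud(n,np.load("top0.npy"));M=(C[...,2]>150)&(C[...,2]<190)
        M[:, :300]=0;M[:,430:]=0;M[:180]=0;M[285:]=0
        print("micro",np.percentile(C[M][:,:2],[.5,50,99.5],axis=0))
        for nm,p in(("micro edge",C[191:200,340]),("handle",C[188:196,317])):print(nm,p)
E
python3 tr2.py
```

```text
top (316, 170) 1400 mean [557.82 108.21] rect ((556.4544067382812, 108.59628295898438), (122.41355895996094, 123.64690399169922), 89.65608978271484) circ ((556.7553100585938, 107.64513397216797), 64.904052734375)
top (410, 171) 1761 mean [ 555.87 -172.25] rect ((556.9248657226562, -170.90428161621094), (106.61067199707031, 159.79385375976562), 10.902645111083984) circ ((556.2850341796875, -173.4627685546875), 90.08219909667969)
micro [[ 260.28 -158.3 ]
 [ 362.34  -12.2 ]
 [ 475.76  136.72]]
micro edge [[497.74  36.02  -2.19]
 [494.31  36.36   1.6 ]
 [491.24  36.46   2.28]
 [488.54  36.29  -0.29]
 [485.34  36.49   1.69]
 [465.5   49.6  164.38]
 [462.75  49.79 166.39]
 [461.69  48.62 151.31]
 [457.47  50.03 168.47]]
handle [[506.35 104.67   4.61]
 [503.57 104.66   2.98]
 [500.79 104.65   1.19]
 [497.64 104.71   2.55]
 [493.12 104.99  15.96]
 [492.04 104.69  -0.68]
 [489.41 104.66  -4.05]
 [474.09 106.88 111.45]]
side (326, 240) 1880 mean [561.47 106.97] rect ((558.4961547851562, 106.97898864746094), (124.04872131347656, 120.9168930053711), 85.74644470214844) circ ((560.8713989257812, 107.11371612548828), 64.0605239868164)
side (200, 245) 2347 mean [ 553.61 -174.8 ] rect ((552.424560546875, -171.71743774414062), (96.66136932373047, 162.0934295654297), 10.774405479431152) circ ((549.7236328125, -174.2108154296875), 88.20533752441406)
```

```bash
cat > g.py <<'E'
import sys,numpy as np
from plant import arm
from scipy.spatial.transform import Rotation as R
np.set_printoptions(suppress=True,precision=2)
def tgt(yaw,lean):
    ca,sa=np.cos(np.radians(yaw)),np.sin(np.radians(yaw));l=np.radians(lean)
    rx=np.array([ca,sa,0]);x=np.sin(l)*rx-np.cos(l)*np.array([0,0,1]);y=np.array([-sa,ca,0]);y=-y if FL else y
    return R.from_matrix(np.c_[x,y,np.cross(x,y)])
FL=False
def show(p,yaw,lean):
    global FL
    s=arm.state();c=R.from_quat(s["ee_rot"])
    FL=False;best=tgt(yaw,lean)
    FL=True;b2=tgt(yaw,lean)
    d1=(best*c.inv()).as_rotvec(degrees=True);d2=(b2*c.inv()).as_rotvec(degrees=True)
    d=d1 if np.linalg.norm(d1)<np.linalg.norm(d2) else d2
    print("t",s["time"],"pos",s["position"],"F",s["force"],"w",95*s["gripper_width"],"q",s["joint_positions"])
    print("dpos",np.array(p)-s["position"],"rot",d,"|",np.linalg.norm(d),"toolx",c.apply([1,0,0]),"tooly",c.apply([0,1,0]))
if __name__=="__main__":
    a=[float(v) for v in sys.argv[1:]];show(a[:3],a[3],a[4])
E
python3 g.py 422 377 152 30.4 28
python3 - <<'E'
from h import *
C=cloud("top",np.load("top0.npy"))
for r in((200,290,100,200),):
    B=C[r[0]:r[1],r[2]:r[3]:6];print(np.round(np.percentile(C[210:255,80:140,2],[50,90,98])),np.round(np.percentile(C[200:300,130:200,2],[50,90,99])))
E
```

```text
t 0.15 pos [157.41 630.16 213.7 ] F [-0.25 -0.51  0.52] w 94.98567573530735 q [ 1.24  0.12  1.65 -0.    1.37 -0.08]
dpos [ 264.59 -253.16  -61.7 ] rot [  4.18 -28.4   43.54] | 52.15275965707832 toolx [-0. -0. -1.] tooly [ 0.24  0.97 -0.  ]
[122. 208. 217.] [ 1. 31. 67.]
```

```bash
python3 -m handwheel '[[[10,-44,5],[0.5,-3.5,5.4],0],[[10,-44,5],[0.5,-3.5,5.4],0],[[10,-44,0],[0.5,-3.5,5.4],0],[[10,-44,0],[0.5,-3.5,5.4],0],[[44,-20,0],[0.5,-3.5,5.4],0.26],[[44,-20,0],[0.5,-3.5,5.4],0.26],[[44,-20,0],[0.5,-3.5,5.4],0.26],[[44,-17,0],[0.5,-3.5,5.4],0.26]]' 35; python3 g.py 422 377 152 30.4 28
```

```text
time: 0.95
position: [373.6, 377.0, 224.8]
ee_rot: [-0.135, 0.499, 0.223, 0.826]
force: [-0.1, -0.0, -1.0]
gripper_width: 0.753
t 0.95 pos [373.59 376.99 224.85] F [-0.14 -0.01 -0.95] w 71.53873338088248 q [ 0.74 -0.46  2.2  -0.13  0.93 -1.3 ]
dpos [ 48.41   0.01 -72.85] rot [ 0.13 -0.25  0.21] | 0.3508943365271486 toolx [ 0.4   0.23 -0.89] tooly [-0.5   0.86  0.  ]
```

```bash
python3 -m handwheel '[[[24,0,-36],[0,0,0],0.26],[[24.4,0,-36.8],[0,0,0],0.26],[[0,0,0],[0,0,0],0.26]]' 35; python3 g.py 458.6 398.2 72.8 30.4 28
python3 - <<'E'
from h import *
p,d=capture("wrist");cv2.imwrite("pics/w1.png",p[:,:,::-1])
p,d=capture("top");cv2.imwrite("pics/t1.png",cv2.resize(p[130:260,150:430,::-1],None,fx=2.8,fy=2.8))
E
```

```text
time: 1.25
position: [419.7, 374.5, 144.2]
ee_rot: [-0.135, 0.506, 0.219, 0.823]
force: [-0.5, -0.9, -0.9]
gripper_width: 0.742
t 1.25 pos [419.74 374.47 144.24] F [-0.53 -0.87 -0.91] w 70.50531724708301 q [ 0.67 -0.29  2.21 -0.1   0.76 -1.37]
dpos [ 38.86  23.73 -71.44] rot [ 0.6  -1.02  0.66] | 1.3528362579172681 toolx [ 0.39  0.22 -0.89] tooly [-0.5   0.87 -0.  ]
```

View pics/w1.png

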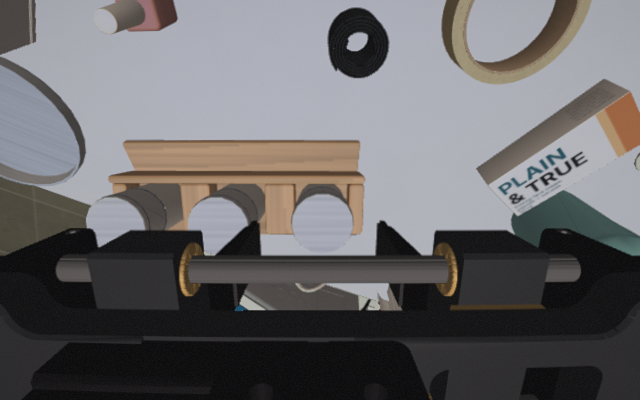

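View pics/t1.png

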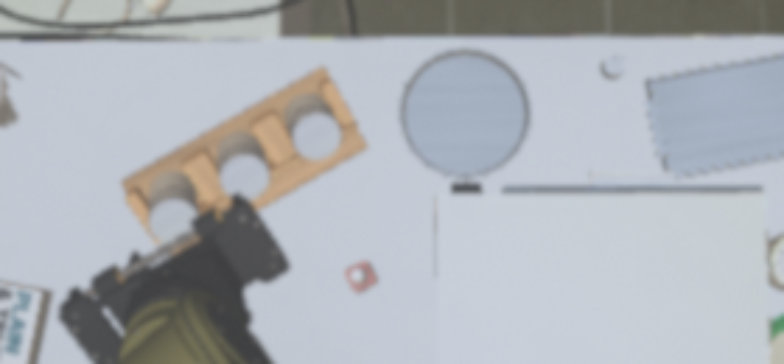

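```bash
python3 -m handwheel '[[[0,0,0],[0,0,0],0.26],[[0,0,0],[0,0,0],0.26]]' 35; python3 g.py 458.6 398.2 72.8 30.4 28
```

```text
time: 1.55
position: [421.1, 379.3, 154.6]
ee_rot: [-0.133, 0.499, 0.222, 0.827]
force: [0.0, -0.1, -0.5]
gripper_width: 0.739
t 1.55 pos [421.15 379.32 154.61] F [ 0.04 -0.13 -0.53] w 70.23064651060162 q [ 0.67 -0.3   2.21 -0.1   0.76 -1.37]
dpos [ 37.45  18.88 -81.81] rot [ 0.01 -0.28  0.38] | 0.4684304040620963 toolx [ 0.4   0.23 -0.88] tooly [-0.5   0.87  0.  ]
```

```bash
python3 -m handwheel '[[[6.5,3.6,-14],[0,0,0],0.26],[[6.5,3.6,-14],[0,0,0],0.26],[[6.5,3.6,-14],[0,0,0],0.26],[[6.5,3.6,-14],[0,0,0],0.26],[[3.5,2,-7.6],[0,0,0],0.26],[[3.5,2,-7.6],[0,0,0],0.26],[[3.5,2,-7.6],[0,0,0],0.26],[[0,0,0],[0,0,0],0.26]]' 35; python3 -m handwheel '[[[0,0,0],[0,0,0],0.26]]'; python3 g.py 458.6 398.2 72.8 30.4 28
python3 - <<'E'
from h import *
p,d=capture("wrist");cv2.imwrite("pics/w2.png",p[:,:,::-1])
E
```

```text
time: 2.35
position: [457.3, 398.4, 72.3]
ee_rot: [-0.134, 0.502, 0.221, 0.826]
force: [1.5, 0.1, -0.5]
gripper_width: 0.738
time: 2.45
position: [457.5, 398.6, 73.3]
ee_rot: [-0.133, 0.501, 0.221, 0.826]
force: [-0.4, 0.6, 0.3]
gripper_width: 0.744
t 2.45 pos [457.51 398.58  73.25] F [-0.38  0.61  0.35] w 70.6743566314473 q [ 0.66 -0.09  2.18 -0.11  0.58 -1.36]
dpos [ 1.09 -0.38 -0.45] rot [ 0.15 -0.45  0.45] | 0.6524508913753513 toolx [ 0.4   0.23 -0.89] tooly [-0.5   0.87  0.  ]
```

View pics/w2.png

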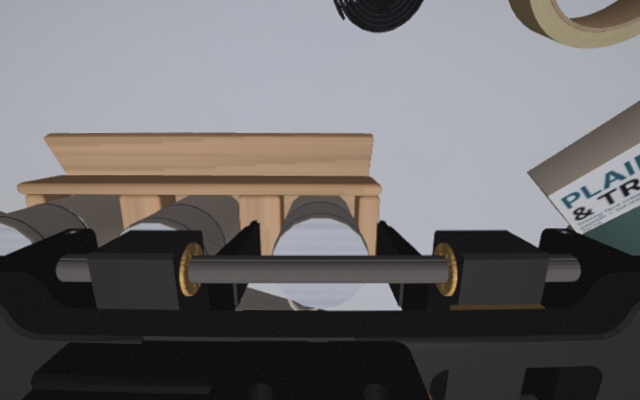

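Wrist view: jar 1's cap at (321,262) sits centred between the fingers (about 250 and 385). Closing on it.

```bash
python3 -m handwheel '[[[0,0,0],[0,0,0],0.6],[[0,0,0],[0,0,0],0.8],[[0,0,0],[0,0,0],0.8],[[0,0,0],[0,0,0],0.8]]' 35; python3 -m handwheel '[[[0,0,0],[0,0,0],0.8]]'
```

```text
time: 2.9
position: [457.6, 398.5, 73.4]
ee_rot: [-0.133, 0.501, 0.221, 0.826]
force: [-0.1, -0.3, 0.5]
gripper_width: 0.504
time: 3.0
position: [457.6, 398.5, 73.3]
ee_rot: [-0.133, 0.501, 0.221, 0.826]
force: [0.4, -0.4, 2.3]
gripper_width: 0.5
```

```bash
python3 -m handwheel '[[[-2,-1.2,4.4],[0,0,0],0.8],[[-4,-2.4,8.8],[0,0,0],0.8],[[-6,-3.6,13.2],[0,0,0],0.8],[[-6,-3.6,13.2],[0,0,0],0.8],[[-6,-3.6,13.2],[0,0,0],0.8],[[-5,-3,11],[0,0,0],0.8],[[-3,-1.8,6.6],[0,0,0],0.8],[[0,0,0],[0,0,0],0.8]]' 35; for i in 1 2 3; do python3 -m handwheel '[[[0,0,0],[0,0,0],0.8],[[0,0,0],[0,0,0],0.8]]' | grep -E "pos|force|width"; done
python3 - <<'E'
from h import *
p,d=capture("side");cv2.imwrite("pics/s2.png",cv2.resize(p[60:280,230:550,::-1],None,fx=2.4,fy=2.4))
E
```

```text
time: 3.8
position: [425.5, 379.4, 144.9]
ee_rot: [-0.133, 0.5, 0.222, 0.826]
force: [0.4, 1.5, -0.9]
gripper_width: 0.503
position: [425.2, 379.0, 142.5]
force: [-0.5, -0.4, -1.0]
gripper_width: 0.5
position: [425.3, 379.1, 142.7]
force: [0.5, -0.6, -1.6]
gripper_width: 0.505
position: [425.4, 379.2, 143.2]
force: [0.7, 0.2, -0.4]
gripper_width: 0.503
```

View pics/s2.png

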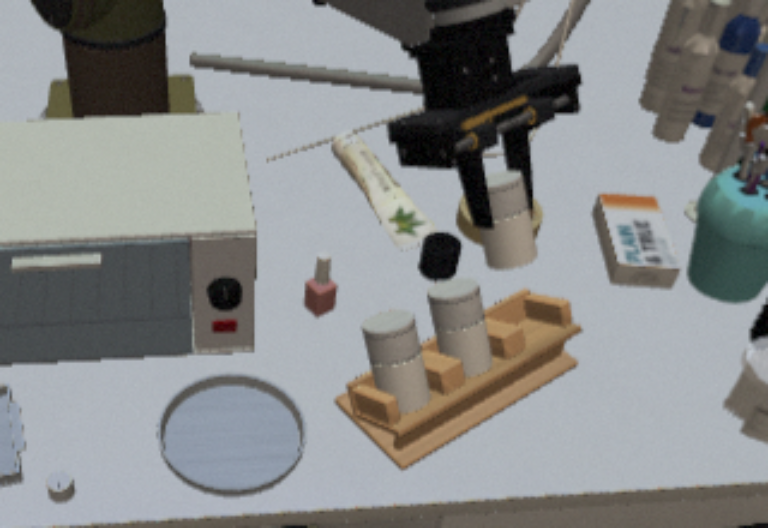

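```bash
for i in 1 2 3 4 5 6 7 8; do python3 -m handwheel '[[[0,0,0],[0,0,0],0.8]]' | grep -E "force:"; done; python3 g.py 535 107.5 110 0 0
```

```text
force: [0.8, -0.5, -1.0]
force: [0.6, -0.4, -0.1]
force: [0.1, -0.5, -0.6]
force: [0.4, 0.2, -1.6]
force: [0.7, -0.1, -0.3]
force: [-0.1, -0.6, -0.8]
force: [-0.4, 0.2, -1.1]
force: [-0.0, 0.8, -1.9]
t 5.25 pos [425.44 379.27 143.43] F [-0.02  0.81 -1.87] w 47.70539833896809 q [ 0.67 -0.28  2.21 -0.1   0.74 -1.37]
dpos [ 109.56 -271.77  -33.43] rot [ -7.29  26.86 -29.34] | 40.44060148269809 toolx [ 0.4   0.23 -0.89] tooly [-0.5   0.87  0.  ]
```

```bash
python3 -m handwheel '[[[5,-15,25],[-0.91,3.36,-3.67],0.8],[[15,-30,25],[-0.91,3.36,-3.67],0.8],[[25,-43,5],[-0.91,3.36,-3.67],0.8],[[25,-43,0],[-0.91,3.36,-3.67],0.8],[[25,-43,0],[-0.91,3.36,-3.67],0.8],[[25,-43,0],[-0.91,3.36,-3.67],0.8],[[25,-35,-5],[-0.91,3.36,-3.67],0.8],[[15,-15,-10],[-0.91,3.36,-3.67],0.8]]' 35; python3 -m handwheel '[[[5,-2,-10],[0,0,0],0.8],[[5,-3,-10],[0,0,0],0.8],[[0,0,0],[0,0,0],0.8],[[0,0,0],[0,0,0],0.8]]'; python3 g.py 595 107.5 70 0 0
python3 - <<'E'
from h import *
p,d=capture("side");cv2.imwrite("pics/s3.png",cv2.resize(p[60:280,150:470,::-1],None,fx=2.4,fy=2.4))
E
```

```text
time: 6.05
position: [588.0, 109.0, 184.7]
ee_rot: [0.002, 0.707, -0.003, 0.708]
force: [1.2, 0.9, -1.5]
gripper_width: 0.504
time: 6.45
position: [594.4, 108.1, 163.0]
ee_rot: [-0.0, 0.707, 0.001, 0.707]
force: [-0.1, -0.1, -0.6]
gripper_width: 0.502
t 6.45 pos [594.37 108.13 163.02] F [-0.13 -0.09 -0.62] w 47.71259241413109 q [ 0.09  0.06  1.81  0.    1.28 -1.48]
dpos [  0.63  -0.63 -93.02] rot [-0.01 -0.06 -0.07] | 0.09562252878362762 toolx [-0.  0. -1.] tooly [-0.  1.  0.]
```

View pics/s3.png

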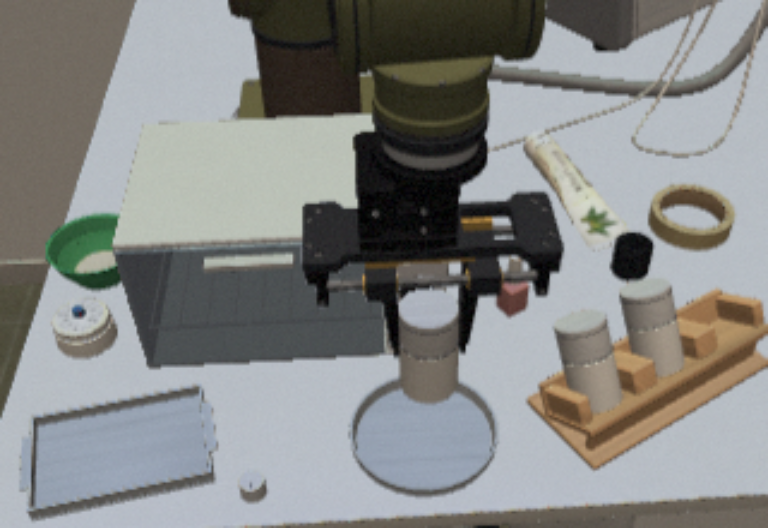

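Run:
```python
from h import *
p,d=capture("side");S=cloud("side",d);np.set_printoptions(suppress=True,precision=2)
T=S[186:197,318:340].reshape(-1,3);z=np.median(T[:,2]);T=T[abs(T[:,2]-z)<6]
n=np.linalg.svd(T-T.mean(0),full_matrices=False)[2][2];print(len(T),T.mean(0),n)
F=S[200:240,316:340].reshape(-1,3);F=F[(abs(F[:,0]-619)<6)];
print(len(F),np.polyfit(F[:,2],F[:,0],1),F[:,2].min(),F[:,2].max())
```

```text
237 [601.94 107.37 203.14] [ 0.01 -0.01  1.  ]
433 [ -0.02 620.57] 118.90547106928732 195.8575531345288
```

```bash
python3 -m handwheel '[[[0,0,-15],[0,0,0],0.8],[[0,0,-25],[0,0,0],0.8],[[0,0,-25],[0,0,0],0.8],[[0,0,-20],[0,0,0],0.8],[[0,0,-15],[0,0,0],0.8],[[0,0,-8],[0,0,0],0.8],[[0,0,-4],[0,0,0],0.8],[[0,0,0],[0,0,0],0.8]]' 35; for i in 1 2 ; do python3 -m handwheel '[[[0,0,-1],[0,0,0],0.8]]' |grep -E "pos|force:"; done
```

```text
time: 7.35
position: [595.6, 107.3, 51.4]
ee_rot: [0.0, 0.707, -0.0, 0.707]
force: [0.2, 0.4, -1.4]
gripper_width: 0.499
position: [596.5, 107.3, 51.7]
force: [0.0, 0.3, -0.6]
position: [596.4, 107.3, 50.6]
force: [0.1, -0.9, -1.7]
```

```bash
for i in 1 2 3; do python3 -m handwheel '[[[0,0,-1],[0,0,0],0.8]]' |grep -E "pos|force:"; done
```

```text
position: [596.1, 107.3, 49.2]
force: [0.8, -0.2, -1.0]
position: [596.1, 107.3, 48.2]
force: [-2.0, -0.3, 4.7]
position: [596.3, 107.3, 48.1]
force: [-2.4, -0.5, 9.0]
```

```bash
python3 -m handwheel '[[[0,0,1],[0,0,0],0.8],[[0,0,0],[0,0,0],0.4],[[0,0,0],[0,0,0],0.38],[[0,0,0],[0,0,0],0.38]]';  python3 -m handwheel '[[[0,0,8],[0,0,0],0.38],[[0,0,20],[0,0,0],0.38],[[0,0,35],[0,0,0],0.38],[[0,0,45],[0,0,0],0.26],[[0,20,40],[0,0,0],0.26],[[0,40,10],[0,0,0],0.26]]'
python3 - <<'E'
from h import *
for n in("side","top"):
    p,d=capture(n);np.save(n+"1.npy",d);cv2.imwrite(f"pics/{n}4.png",p[:,:,::-1])
E
python3 g.py 467 312 145 30.4 28
```

```text
time: 8.25
position: [595.3, 107.3, 47.1]
ee_rot: [0.0, 0.707, -0.0, 0.707]
force: [0.2, -0.9, -0.7]
gripper_width: 0.615
time: 8.85
position: [598.7, 166.6, 213.1]
ee_rot: [0.002, 0.703, -0.001, 0.711]
force: [0.7, 0.8, 0.9]
gripper_width: 0.739
t 8.95 pos [597.02 170.74 210.07] F [-0.31 -0.05 -0.8 ] w 70.468280926517 q [ 0.19  0.06  1.73  0.    1.35 -1.38]
dpos [-130.02  141.26  -65.07] rot [  7.21 -26.99  29.6 ] | 40.69959692273983 toolx [ 0.01  0.   -1.  ] tooly [-0.  1.  0.]
```

View pics/side4.png

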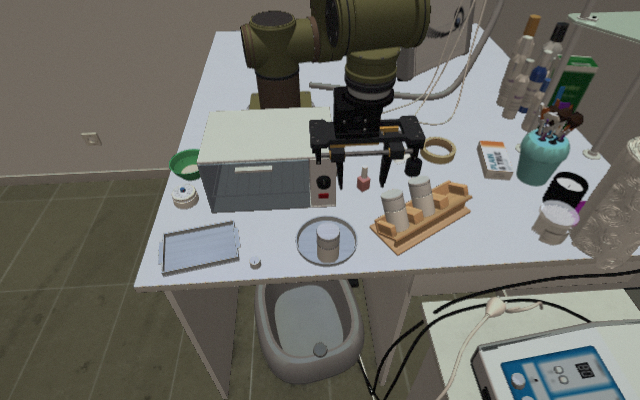

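```bash
python3 -m handwheel '[[[-10,15,0],[0.9,-3.37,3.7],0.26],[[-20,25,0],[0.9,-3.37,3.7],0.26],[[-25,27,0],[0.9,-3.37,3.7],0.26],[[-25,27,0],[0.9,-3.37,3.7],0.26],[[-25,25,-10],[0.9,-3.37,3.7],0.26],[[-15,15,-15],[0.9,-3.37,3.7],0.26],[[-8,6,-15],[0.9,-3.37,3.7],0.26],[[-4,2,-14],[0.9,-3.37,3.7],0.26]]' 35; python3 -m handwheel '[[[0,0,0],[0,0,0],0.26],[[0,0,0],[0,0,0],0.26],[[0,0,0],[0,0,0],0.26]]';python3 g.py 499.6 331 72.8 30.4 28
python3 - <<'E'
from h import *
p,d=capture("wrist");cv2.imwrite("pics/w5.png",p[:,:,::-1])
E
```

```text
time: 9.75
position: [462.0, 309.6, 150.3]
ee_rot: [-0.137, 0.499, 0.224, 0.826]
force: [0.5, -0.3, -0.2]
gripper_width: 0.737
time: 10.05
position: [464.9, 309.4, 153.3]
ee_rot: [-0.135, 0.5, 0.222, 0.826]
force: [0.5, 0.2, 0.5]
gripper_width: 0.739
t 10.05 pos [464.92 309.44 153.32] F [0.5  0.17 0.53] w 70.19625615680069 q [ 0.48 -0.33  2.23  0.03  0.76 -1.63]
dpos [ 34.68  21.56 -80.52] rot [ 0.21 -0.25  0.33] | 0.46131239069982943 toolx [ 0.4   0.23 -0.89] tooly [-0.5   0.87 -0.  ]
```

View pics/w5.png

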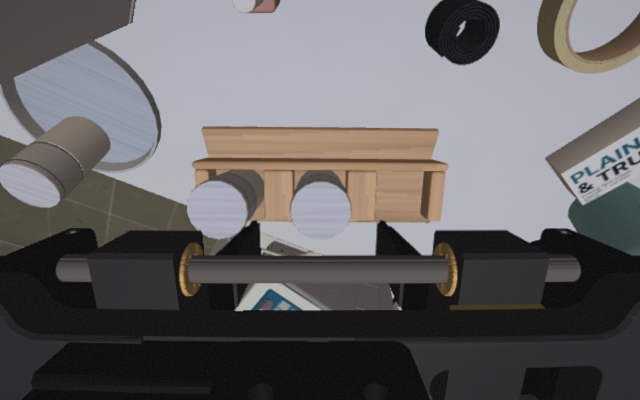

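Jar 2's cap at (320,208) is centred between the fingers (about 250 and 388). Descending along its axis.

```bash
python3 -m handwheel '[[[6.2,3.7,-14],[0,0,0],0.26],[[6.2,3.7,-14],[0,0,0],0.26],[[6.2,3.7,-14],[0,0,0],0.26],[[6.2,3.7,-14],[0,0,0],0.26],[[3.4,2.1,-8],[0,0,0],0.26],[[3.4,2.1,-8],[0,0,0],0.26],[[3.2,2.1,-8],[0,0,0],0.26],[[0,0,0],[0,0,0],0.26]]' 35; python3 -m handwheel '[[[0,0,0],[0,0,0],0.26],[[0,0,0],[0,0,0],0.6],[[0,0,0],[0,0,0],0.8],[[0,0,0],[0,0,0],0.8],[[0,0,0],[0,0,0],0.8],[[0,0,0],[0,0,0],0.8]]'; python3 g.py 499.6 331 72.8 30.4 28
```

```text
time: 10.9
position: [498.2, 330.2, 70.4]
ee_rot: [-0.135, 0.501, 0.222, 0.825]
force: [-0.7, -0.2, -0.5]
gripper_width: 0.737
time: 11.5
position: [498.3, 330.6, 71.9]
ee_rot: [-0.135, 0.5, 0.222, 0.826]
force: [-1.9, -0.1, 1.7]
gripper_width: 0.499
t 11.5 pos [498.3  330.57  71.92] F [-1.94 -0.06  1.7 ] w 47.43519090715898 q [ 0.49 -0.11  2.2   0.03  0.57 -1.63]
dpos [1.3  0.43 0.88] rot [ 0.24 -0.32  0.24] | 0.4655450558588134 toolx [ 0.4   0.23 -0.89] tooly [-0.5   0.86 -0.  ]
```

```bash
python3 -m handwheel '[[[-2,-1.2,4.4],[0,0,0],0.8],[[-4,-2.4,8.8],[0,0,0],0.8],[[-6,-3.6,13.2],[0,0,0],0.8],[[-6,-3.6,13.2],[0,0,0],0.8],[[-6,-3.6,13.2],[0,0,0],0.8],[[-5,-3,11],[0,0,0],0.8],[[-3,-1.8,6.6],[0,0,0],0.8],[[0,0,0],[0,0,0],0.8]]' 35; for i in 1 2 3 4 5 6 7 8; do python3 -m handwheel '[[[0,0,0],[0,0,0],0.8]]' | grep -E "force:"; done; python3 g.py 535 107.5 110 0 0
```

```text
time: 12.3
position: [466.2, 311.1, 142.8]
ee_rot: [-0.135, 0.5, 0.222, 0.826]
force: [0.4, -0.2, -3.1]
gripper_width: 0.5
force: [-0.7, 0.2, -2.7]
force: [-0.9, 0.0, -4.1]
force: [-0.6, 0.6, -3.1]
force: [-0.1, 0.2, -3.0]
force: [0.1, -0.0, -4.0]
force: [1.2, -0.5, -4.9]
force: [-0.2, -0.1, -2.8]
force: [0.7, -0.1, -3.9]
t 13.1 pos [466.26 311.18 141.84] F [ 0.7  -0.07 -3.93] w 47.628956186124704 q [ 0.48 -0.31  2.24  0.03  0.73 -1.63]
dpos [  68.74 -203.68  -31.84] rot [ -7.2   26.94 -29.58] | 40.65491986687497 toolx [ 0.4   0.23 -0.89] tooly [-0.5   0.86 -0.  ]
```

Jar 2 reads about −3.5 N: full. Jar 1 was about −0.9 N: empty. Carrying jar 2 to the oblong tray.

```bash
python3 -m handwheel '[[[5,-15,25],[-0.9,3.37,-3.7],0.8],[[15,-30,25],[-0.9,3.37,-3.7],0.8],[[20,-42,10],[-0.9,3.37,-3.7],0.8],[[20,-42,0],[-0.9,3.37,-3.7],0.8],[[15,-45,0],[-0.9,3.37,-3.7],0.8],[[10,-45,0],[-0.9,3.37,-3.7],0.8],[[8,-45,0],[-0.9,3.37,-3.7],0.8],[[5,-45,0],[-0.9,3.37,-3.7],0.8]]' 35; python3 -m handwheel '[[[0,-45,0],[0,0,0],0.8],[[0,-45,0],[0,0,0],0.8],[[0,-45,0],[0,0,0],0.8],[[0,-40,-10],[0,0,0],0.8],[[0,-25,-15],[0,0,0],0.8],[[0,-15,-15],[0,0,0],0.8],[[0,-3,0],[0,0,0],0.8],[[0,0,0],[0,0,0],0.8]]';python3 -m handwheel '[[[0,0,0],[0,0,0],0.8],[[0,0,0],[0,0,0],0.8]]'; python3 g.py 564 -215.7 50 0 0
python3 - <<'E'
from h import *
p,d=capture("side");np.save("side5.npy",d);cv2.imwrite("pics/s5.png",p[:,:,::-1])
E
```

```text
time: 13.9
position: [565.3, 0.1, 202.3]
ee_rot: [0.001, 0.707, -0.001, 0.707]
force: [0.3, 0.2, -3.0]
gripper_width: 0.505
time: 14.7
position: [564.2, -215.3, 161.2]
ee_rot: [0.001, 0.708, 0.0, 0.707]
force: [-1.0, 1.1, -3.4]
gripper_width: 0.503
time: 14.9
position: [565.0, -214.8, 163.0]
ee_rot: [-0.001, 0.707, 0.0, 0.708]
force: [0.4, 0.0, -3.6]
gripper_width: 0.502
t 14.9 pos [ 565.04 -214.83  162.96] F [ 0.37  0.01 -3.59] w 47.69213811173073 q [-0.45  0.06  1.81  0.    1.27 -2.02]
dpos [  -1.04   -0.87 -112.96] rot [ 0.03  0.08 -0.07] | 0.11354370796269643 toolx [ 0. -0. -1.] tooly [-0.  1. -0.]
```

View pics/s5.png

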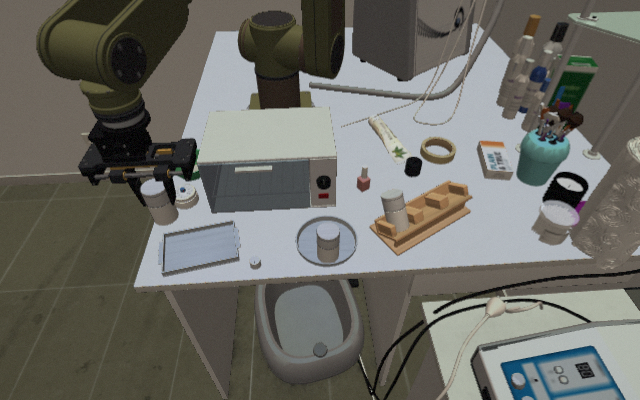

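Run:
```python
from h import *
S=cloud("side",np.load("side5.npy"));np.set_printoptions(suppress=True,precision=2)
q=proj("side",[[566,-215,203]])[0];print(q);u,v=q.astype(int)
T=S[v-6:v+7,u-12:u+13].reshape(-1,3);T=T[abs(T[:,2]-np.median(T[:,2]))<5]
n=np.linalg.svd(T-T.mean(0),full_matrices=False)[2][2];print(len(T),T.mean(0),n)
```

```text
[153.12 186.55]
266 [ 567.11 -215.8   203.53] [-0.01  0.01  1.  ]
```

Upright, cap top 40.5 mm above the TCP; contact expected near TCP z = 47.

```bash
python3 -m handwheel '[[[0,0,-15],[0,0,0],0.8],[[0,0,-25],[0,0,0],0.8],[[0,0,-25],[0,0,0],0.8],[[0,0,-20],[0,0,0],0.8],[[0,0,-15],[0,0,0],0.8],[[0,0,-8],[0,0,0],0.8],[[0,0,-3],[0,0,0],0.8],[[0,0,0],[0,0,0],0.8]]' 35; for i in 1 2 3; do python3 -m handwheel '[[[0,0,-1],[0,0,0],0.8]]' |grep -E "pos|force:"; done
```

```text
time: 15.75
position: [564.5, -215.9, 51.0]
ee_rot: [0.0, 0.707, -0.0, 0.707]
force: [-0.8, 0.2, -3.3]
gripper_width: 0.499
position: [565.3, -216.3, 51.2]
force: [-0.5, 0.2, -4.2]
position: [565.1, -216.3, 50.1]
force: [0.9, -0.2, -3.7]
position: [564.8, -216.1, 48.6]
force: [-0.4, 0.2, -3.6]
```

```bash
for i in 1 2; do python3 -m handwheel '[[[0,0,-1],[0,0,0],0.8]]' |grep -E "pos|force:"; done
```

```text
position: [564.5, -216.0, 47.2]
force: [-1.2, -0.3, -3.3]
position: [564.5, -215.9, 46.1]
force: [-0.6, -0.0, 1.8]
```

```bash
python3 -m handwheel '[[[0,0,0],[0,0,0],0.8],[[0,0,0],[0,0,0],0.4],[[0,0,0],[0,0,0],0.38],[[0,0,0],[0,0,0],0.38]]';  python3 -m handwheel '[[[0,0,8],[0,0,0],0.38],[[0,0,20],[0,0,0],0.38],[[0,0,35],[0,0,0],0.38],[[0,0,45],[0,0,0],0.26],[[0,20,40],[0,0,0],0.26],[[0,40,10],[0,0,0],0.26],[[0,45,0],[0,0,0],0.26],[[0,45,0],[0,0,0],0.26]]'
python3 - <<'E'
from h import *
for n in("side","top"):
    p,d=capture(n);np.save(n+"6.npy",d);cv2.imwrite(f"pics/{n}6.png",p[:,:,::-1])
E
python3 g.py 486 230.6 152 30.4 28
```

```text
time: 16.65
position: [564.7, -216.1, 46.4]
ee_rot: [-0.0, 0.707, -0.0, 0.707]
force: [0.6, 0.1, -0.3]
gripper_width: 0.615
time: 17.45
position: [564.7, -64.8, 206.0]
ee_rot: [0.0, 0.706, -0.001, 0.708]
force: [-0.2, 1.1, -0.5]
gripper_width: 0.738
t 17.55 pos [564.27 -61.68 205.02] F [ 0.36 -0.2   0.29] w 70.43706119278237 q [-0.2  -0.05  1.85  0.    1.35 -1.78]
dpos [-78.27 292.28 -53.02] rot [  7.41 -27.26  29.5 ] | 40.84370694812816 toolx [ 0.  0. -1.] tooly [-0.  1.  0.]
```

View pics/side6.png

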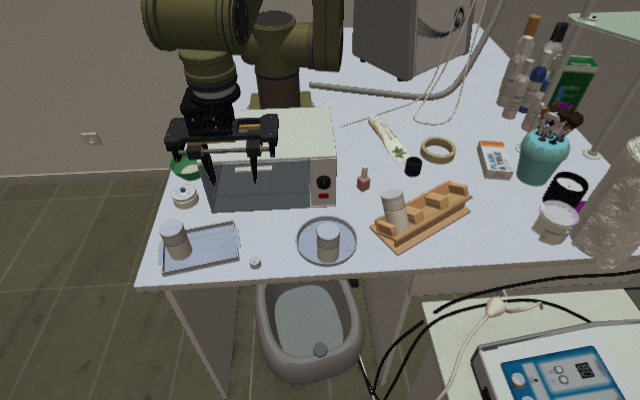

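```bash
python3 -m handwheel '[[[-5,40,0],[0.9,-3.4,3.7],0.26],[[-8,45,0],[0.9,-3.4,3.7],0.26],[[-8,45,0],[0.9,-3.4,3.7],0.26],[[-10,45,0],[0.9,-3.4,3.7],0.26],[[-10,45,0],[0.9,-3.4,3.7],0.26],[[-10,40,-15],[0.9,-3.4,3.7],0.26],[[-7,25,-20],[0.9,-3.4,3.7],0.26],[[-3,15,-15],[0.9,-3.4,3.7],0.26]]' 35; python3 -m handwheel '[[[0,4,-3],[0,0,0],0.26],[[0,0,0],[0,0,0],0.26],[[0,0,0],[0,0,0],0.26],[[0,0,0],[0,0,0],0.26]]';python3 g.py 539.1 261.7 72.8 30.4 28
python3 - <<'E'
from h import *
p,d=capture("wrist");cv2.imwrite("pics/w7.png",p[:,:,::-1])
E
```

```text
time: 18.35
position: [502.6, 235.5, 153.7]
ee_rot: [-0.137, 0.497, 0.224, 0.827]
force: [-0.3, 0.7, -0.7]
gripper_width: 0.74
time: 18.75
position: [505.0, 237.8, 152.9]
ee_rot: [-0.135, 0.498, 0.221, 0.828]
force: [0.7, 0.3, 0.3]
gripper_width: 0.74
t 18.75 pos [504.98 237.75 152.93] F [0.7  0.35 0.29] w 70.28622325410171 q [ 0.29 -0.33  2.23  0.16  0.77 -1.9 ]
dpos [ 34.12  23.95 -80.13] rot [0.17 0.02 0.34] | 0.3839028391573195 toolx [ 0.41  0.23 -0.88] tooly [-0.5   0.87 -0.  ]
```

View pics/w7.png

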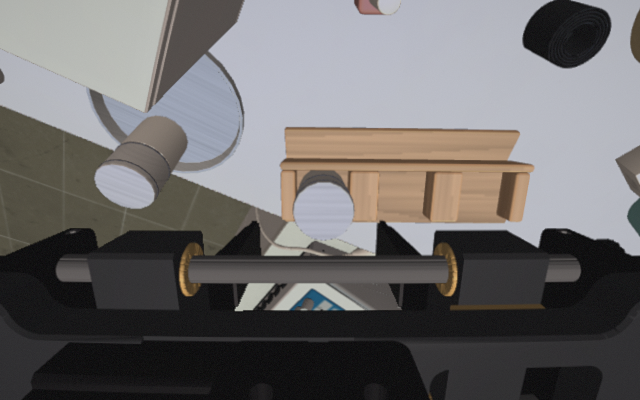

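Jar 3's cap at (324,210) is centred to within a few mm, and the delta below corrects the rest.

```bash
python3 -m handwheel '[[[6,4.2,-14],[0,0,0],0.26],[[6,4.2,-14],[0,0,0],0.26],[[6,4.2,-14],[0,0,0],0.26],[[6,4.2,-14],[0,0,0],0.26],[[3.4,2.3,-8],[0,0,0],0.26],[[3.4,2.3,-8],[0,0,0],0.26],[[3.4,2.3,-8],[0,0,0],0.26],[[0,0,0],[0,0,0],0.26]]' 35; python3 -m handwheel '[[[0,0,0],[0,0,0],0.26],[[0,0,0],[0,0,0],0.6],[[0,0,0],[0,0,0],0.8],[[0,0,0],[0,0,0],0.8],[[0,0,0],[0,0,0],0.8],[[0,0,0],[0,0,0],0.8]]'; python3 g.py 539.1 261.7 72.8 30.4 28
```

```text
time: 19.6
position: [537.3, 261.8, 69.8]
ee_rot: [-0.135, 0.499, 0.222, 0.827]
force: [0.5, 0.8, 0.0]
gripper_width: 0.742
time: 20.2
position: [537.7, 261.8, 71.3]
ee_rot: [-0.135, 0.498, 0.222, 0.827]
force: [-2.1, -2.7, 3.0]
gripper_width: 0.501
t 20.2 pos [537.74 261.77  71.34] F [-2.11 -2.71  2.99] w 47.637130880163426 q [ 0.32 -0.11  2.21  0.18  0.58 -1.91]
dpos [ 1.36 -0.07  1.46] rot [ 0.2  -0.07  0.25] | 0.32789868625393775 toolx [ 0.4   0.23 -0.88] tooly [-0.5   0.86 -0.  ]
```

```bash
python3 -m handwheel '[[[-2,-1.2,4.4],[0,0,0],0.8],[[-4,-2.4,8.8],[0,0,0],0.8],[[-6,-3.6,13.2],[0,0,0],0.8],[[-6,-3.6,13.2],[0,0,0],0.8],[[-6,-3.6,13.2],[0,0,0],0.8],[[-5,-3,11],[0,0,0],0.8],[[-3,-1.8,6.6],[0,0,0],0.8],[[0,0,0],[0,0,0],0.8]]' 35; for i in 1 2 3 4 5 6 7 8; do python3 -m handwheel '[[[0,0,0],[0,0,0],0.8]]' | grep -E "force:"; done; python3 g.py 535 107.5 110 0 0
```

```text
time: 21.0
position: [505.1, 242.6, 141.8]
ee_rot: [-0.135, 0.498, 0.222, 0.827]
force: [-0.4, -0.9, -3.2]
gripper_width: 0.499
force: [-0.6, -0.6, -3.5]
force: [0.8, 0.6, -3.4]
force: [0.3, 0.3, -3.9]
force: [0.3, -0.2, -3.2]
force: [0.0, 0.3, -2.9]
force: [-0.7, -0.7, -3.5]
force: [0.2, 0.1, -3.1]
force: [0.6, -0.7, -3.5]
t 21.8 pos [505.48 242.65 141.24] F [ 0.57 -0.71 -3.48] w 47.784472600058876 q [ 0.3  -0.31  2.24  0.15  0.74 -1.89]
dpos [  29.52 -135.15  -31.24] rot [ -7.2   27.18 -29.58] | 40.81103369228675 toolx [ 0.4   0.23 -0.88] tooly [-0.5   0.86 -0.  ]
```

```bash
python3 -m handwheel '[[[5,-15,25],[-0.9,3.4,-3.7],0.8],[[10,-30,25],[-0.9,3.4,-3.7],0.8],[[10,-42,10],[-0.9,3.4,-3.7],0.8],[[10,-45,0],[-0.9,3.4,-3.7],0.8],[[5,-45,0],[-0.9,3.4,-3.7],0.8],[[4,-45,0],[-0.9,3.4,-3.7],0.8],[[0,-45,0],[-0.9,3.4,-3.7],0.8],[[0,-45,0],[-0.9,3.4,-3.7],0.8]]' 35; python3 -m handwheel '[[[0,-35,-10],[0,0,0],0.8],[[0,-20,-15],[0,0,0],0.8],[[0,-8,-15],[0,0,0],0.8],[[0,0,0],[0,0,0],0.8],[[0,0,0],[0,0,0],0.8],[[0,0,0],[0,0,0],0.8]]'; python3 g.py 549 -132 50 0 0
python3 - <<'E'
from h import *
np.set_printoptions(suppress=True,precision=2)
p,d=capture("side");S=cloud("side",d);cv2.imwrite("pics/s8.png",p[:,:,::-1])
q=proj("side",[[550,-132,203]])[0];u,v=q.astype(int)
T=S[v-6:v+7,u-12:u+13].reshape(-1,3);T=T[abs(T[:,2]-np.median(T[:,2]))<5]
n=np.linalg.svd(T-T.mean(0),full_matrices=False)[2][2];print(len(T),T.mean(0),n)
E
```

```text
time: 22.6
position: [549.9, -71.3, 201.7]
ee_rot: [0.001, 0.707, -0.001, 0.707]
force: [0.5, -0.4, -3.6]
gripper_width: 0.5
time: 23.2
position: [550.0, -131.3, 162.1]
ee_rot: [-0.0, 0.707, 0.0, 0.708]
force: [-0.5, -0.6, -2.4]
gripper_width: 0.502
t 23.2 pos [ 550.04 -131.32  162.1 ] F [-0.54 -0.64 -2.36] w 47.721249530608056 q [-0.33 -0.02  1.89  0.    1.27 -1.9 ]
dpos [  -1.04   -0.68 -112.1 ] rot [ 0.    0.07 -0.06] | 0.09283128909667343 toolx [ 0. -0. -1.] tooly [-0.  1. -0.]
274 [ 550.59 -132.18  203.32] [-0.02  0.01  1.  ]
```

View pics/s8.png

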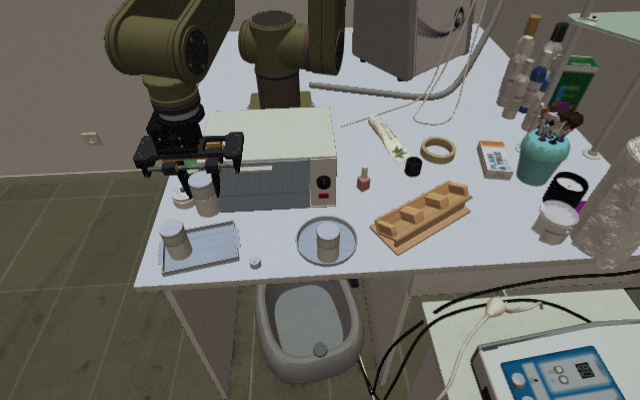

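```bash
python3 -m handwheel '[[[0,0,-15],[0,0,0],0.8],[[0,0,-25],[0,0,0],0.8],[[0,0,-25],[0,0,0],0.8],[[0,0,-20],[0,0,0],0.8],[[0,0,-13],[0,0,0],0.8],[[0,0,-8],[0,0,0],0.8],[[0,0,-4],[0,0,0],0.8],[[0,0,0],[0,0,0],0.8]]' 35; for i in 1 2 3; do python3 -m handwheel '[[[0,0,-1],[0,0,0],0.8]]' |grep -E "pos|force:"; done
```

```text
time: 24.05
position: [549.7, -132.3, 51.3]
ee_rot: [0.0, 0.707, -0.0, 0.707]
force: [0.2, 0.5, -2.8]
gripper_width: 0.501
position: [550.4, -132.7, 51.4]
force: [-0.4, 0.3, -2.9]
position: [550.3, -132.6, 50.4]
force: [-0.5, -0.7, -2.3]
position: [550.0, -132.6, 49.0]
force: [0.1, -0.1, -3.4]
```

```bash
for i in 1 2; do python3 -m handwheel '[[[0,0,-1],[0,0,0],0.8]]' |grep -E "pos|force:"; done
```

```text
position: [549.7, -132.4, 47.6]
force: [0.6, -0.5, -3.1]
position: [549.6, -132.4, 46.3]
force: [0.4, 0.1, -2.5]
```

```bash
for i in 1 ; do python3 -m handwheel '[[[0,0,-1],[0,0,0],0.8]]' |grep -E "pos|force:"; done
```

```text
position: [549.6, -132.4, 45.4]
force: [-0.7, 0.8, 0.9]
```

```bash
python3 -m handwheel '[[[0,0,0],[0,0,0],0.8],[[0,0,0],[0,0,0],0.4],[[0,0,0],[0,0,0],0.38],[[0,0,0],[0,0,0],0.38]]';  python3 -m handwheel '[[[0,0,8],[0,0,0],0.38],[[0,0,20],[0,0,0],0.38],[[0,0,35],[0,0,0],0.38],[[0,0,45],[0,0,0],0.26],[[-20,0,40],[0,0,0],0.26],[[-30,30,20],[0,0,0],0.26],[[-30,35,10],[0,0,0],0.26],[[-30,35,0],[0,0,0],0.26]]';python3 -m handwheel '[[[-30,35,10],[0,0,0],0.26],[[-20,25,0],[0,0,0],0.26],[[0,0,0],[0,0,0],0.26],[[0,0,0],[0,0,0],0.26]]'
python3 - <<'E'
from h import *
np.set_printoptions(suppress=True,precision=2)
for n in("side","top"):
    p,d=capture(n);C=cloud(n,d);cv2.imwrite(f"pics/{n}9.png",p[:,:,::-1])
    for j,X in(("1",(596,107,87)),("2",(564.5,-216,87)),("3",(549.6,-132.4,87))):
        u,v=proj(n,[X])[0].astype(int)
        T=C[v-12:v+13,u-14:u+15].reshape(-1,3);T=T[abs(T[:,2]-87)<6]
        if len(T)<20: print(n,j,"hidden");continue
        nn=np.linalg.svd(T-T.mean(0),full_matrices=False)[2][2];c,r=cv2.minEnclosingCircle(T[:,:2].astype(np.float32))
        print(n,j,len(T),T.mean(0),nn*np.sign(nn[2]),c,r)
        q=np.array(c)
        a=np.radians(10.8);dd=q-[556,-173.5];print("  obl",dd@[np.cos(a),np.sin(a)],dd@[-np.sin(a),np.cos(a)],"round",np.linalg.norm(q-[559,107.5]))
E
```

```text
time: 25.05
position: [549.9, -132.5, 45.7]
ee_rot: [0.0, 0.707, -0.0, 0.707]
force: [0.1, -0.5, -0.3]
gripper_width: 0.614
time: 25.85
position: [439.6, -31.9, 226.6]
ee_rot: [0.0, 0.705, -0.001, 0.709]
force: [1.1, 1.3, 0.6]
gripper_width: 0.74
time: 26.25
position: [389.6, 27.9, 234.1]
ee_rot: [-0.001, 0.706, 0.0, 0.708]
force: [-0.1, 0.5, 0.4]
gripper_width: 0.742
side 1 353 [600.72 106.8   86.21] [ 0.03 -0.    1.  ] (597.984130859375, 106.98542022705078) 24.965089797973633
  obl 93.79820324036314 267.6502106721419 round 38.987526866981476
side 2 355 [ 568.4  -215.04   86.16] [0.03 0.01 1.  ] (565.93212890625, -216.19227600097656) 25.09010124206543
  obl 1.7564687974836803 -43.79717379143764 round 323.76649603358476
side 3 335 [ 552.85 -132.15   86.24] [0.03 0.01 1.  ] (550.6632690429688, -131.69741821289062) 25.3072452545166
  obl 2.590819948684914 42.06214679933967 round 239.34265387256494
top 1 233 [596.58 108.45  86.47] [-0.01 -0.01  1.  ] (597.5051879882812, 107.7958984375) 24.375547409057617
  obl 93.47961223677741 268.53607803005656 round 38.506324907710855
top 2 235 [ 561.8  -213.79   86.18] [-0.02  0.02  1.  ] (561.9456787109375, -214.26014709472656) 24.553285598754883
  obl -1.7973255506344767 -41.15228192193573 round 321.7736304943091
top 3 224 [ 547.91 -131.51   86.38] [-0.02  0.01  1.  ] (549.1968383789062, -132.57237243652344) 24.268856048583984
  obl 0.9864137306720671 41.47747212607479 round 240.2724411684996
```

View pics/top9.png

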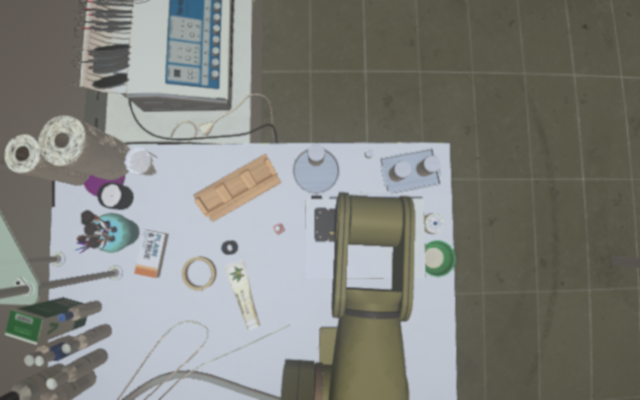

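View pics/side9.png

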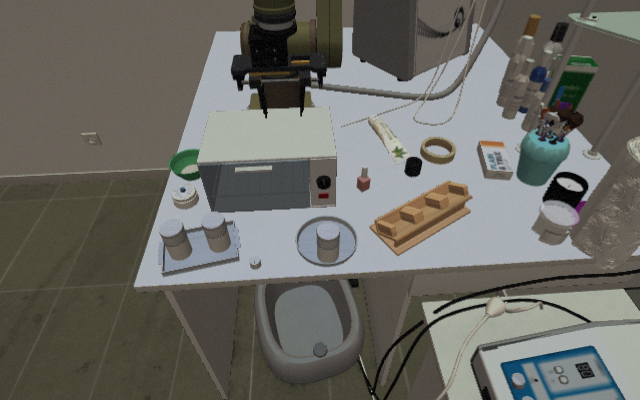

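All three jars stand upright and inside the limits. The polish bottle (279,228), strap roll (230,247) and knob (368,154) are at their starting pixels, and the gripper is clear.

```bash
python3 -c "
from plant import hand_in
print(hand_in())"
```

```text
the job is handed in; nothing more can be done
None
```

All three jars are standing upright in what I judged to be the right trays, and the job was handed in at about 26 s. The hand-in gave no verdict.

| Jar | Mean force when lifted | Judged | Placed in | Position in tray (limit) |
|---|---|---|---|---|
| 1 | about −0.9 N | empty | round tray | about 39 mm off centre (52) |
| 2 | about −3.5 N | full | oblong tray | x within ±2 mm (36), y ≈ −42 mm (61) |
| 3 | about −3.4 N | full | oblong tray | x within 3 mm (36), y ≈ +42 mm (61) |

**Upright and seated:** the cap tops measured 86.2–86.5 mm high, against the expected 87 mm. Their normals were within about 0.03 rad of vertical.

**Other checks:** I lowered each jar until the force rose, then let go. The gripper was left clear above the microwave. The nail-polish bottle, knob and strap roll were at the same pixels as at the start.

**Disagreements:** the two cameras differed by 1–4 mm on the jars' positions, which is within the margins. Single force readings scattered by about ±1 N, so I judged the weights from averages of eight or more.

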